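# Press the spring catch and push the sorting tray home

### The arm

A 6-joint arm with a two-finger parallel gripper is mounted at the origin on the work surface. World frame = base frame: x ahead of the robot, y to its left, z up, the work surface at z = 0. Lengths are in mm, angles in rad, forces in N, time in s.
With the tool pointing down it reaches from about 300 to 750 mm from the base axis. Payload 8.5 kg.
Tool frame: the origin (TCP) lies midway between the tips of the shut fingers; the grasp point (between the pads) lies 19 mm behind it (grip_point_offset is the distance from the TCP to the grasp point, in mm); z points along the fingers, y is the line along which they close (so a half turn about z gives the same grasp; the last joint's range is limited). The gripper opens to 88 mm and grips with 3 to 60 N. Pads are 18 mm wide; open, the fingers measure 123 mm over their backs; the gripper's body (75 mm by 187 mm) begins 45 mm behind the grasp point.
Start: joints at [-1.367, 0.381, 1.297, -0, 1.464, -0.215], TCP at [223.658, -502.452, 238.748] pointing down, gripper open.
Joint ranges: [-3.11, 3.11], [-0.89, 2.33], [0.22, 2.48], [-1.42, 4.56], [0.17, 2.85], [-2.88, 2.88]. Speed limits (rad/s): [2.39, 2.39, 3.14, 3.14, 3.14, 3.14].

### API

Orientations are given as a 3x3 rotation matrix whose columns are the frame's x, y, z axes.
In Python, from station import state, snapshot, get_calibration, hand_in, recognise, grip_point_offset gives the robot as it stands.
- The arm moves only by the tool apply_moves, never from a script. Its argument "motion" is a list that holds one entry, the list of rows, each a list of 6 numbers: the shift along the tool's x, y, z scaled (see below), then the turn, a rotation vector about the tool's x, y, z scaled (see below). In form: [[[x, y, z, wx, wy, wz], ...]]. A call has exactly 5 rows; each row is the pose to reach, as a shift and turn from the pose commanded when the call began, along the tool's axes at that moment; what a row does not reach only later rows make up. The controller multiplies each number of a shift by 0.1 m and each number of a turn by 90 degrees. A row lasts 1/12 s, in which the tool goes at most 41.7 mm and 7.16 degrees, less where a joint would pass 70% of its speed; a pose out of reach is approached as far as the arm can. A call with a number of a shift or a turn outside -1 to 1 is refused whole. A call with a gripper value outside its range is refused whole. "hand" is the gripper's target within -1 to 1 (shut at 1, half-way at 0, fully open at -1), set as the call begins (left out, the last holds). The fingers move at their own pace and stop on an object; the grip force is fixed at half the most. Time passes only in rows, so rows that repeat a pose let the fingers close, or fill a call up. It gives the time, the measured TCP pose, the force, the opening and the grip force at its end, in the units of the state.
- state(): the state, without advancing time (a new reading comes with each control period).
- snapshot(name): name is "scene" or "side" or "wrist"; returns (picture, depth): 480x640x3 uint8, blue, green, red; 480x640 float32, mm along the optical axis (not along the pixel's ray), 0 where there is no reading.
- get_calibration(name): a dict with "mtx" (3x3 intrinsics, pixels), "k1" (the pictures are not rectified: a ray, as slopes to the right and down, at radius r is drawn at 1 + k1 r^2 times it, then the intrinsics apply), "rvec" (rotation vector, rad) and "tvec" (3), from world to camera coordinates, as OpenCV has them. Camera axes: x right, y down, z forward; pixel columns grow to the right and rows downward; lengths in mm; the calibration is good to about 2 mm. A picture is of the moment at which its call begins: read the wrist's pose just before it. get_calibration takes no time and is no camera call; for the wrist camera it gives the pose at the moment of the call.
- hand_in(): hands the job in; it is judged then, once.
Trained networks look in the newest picture that a camera, given by its name, has taken for a name from the list of things; names that differ only in an ending like _2 or _b are one class to them, and where a whole thing is asked for, a point or a joint stands for the part that bears it (a point fixed in the world has none). Each returns a list of dicts, best first, with "p" (0 to 1); they miss things now and then, are a little off and sometimes report something else, mostly with a low value. They report only what shows in the picture. A call takes as long as a camera call. They do not tell look-alikes from the thing itself.
- recognise(query, camera): "rect" ([left, top, right, bottom] in pixels, round what is visible of it).
The state is a dict: "time": time; "qpos": joint angles; "dq": joint speeds; "joint_efforts": joint torques, N m; "position": TCP position; "orientation": TCP orientation; "contact_force": force on the tool from outside, world axes, zero at the start; "torque": the same for the moment, N m; "width": finger opening in mm; "grip_force": force on a finger pad.
Only numpy, scipy, OpenCV 4.12 (cv2) and the standard library are available. Lean on these libraries where they do the work, as an engineer would, in place of code of your own. Each camera call takes 0.05 s, during which the arm holds its last target. There are 200 camera calls.

### The job

The sorting tray with the crushed bottles is locked in its drawn-out place, and it has to go back into the blue crate. With the fingertips press the orange spring catch right down and, keeping it down all the way so that it never springs up in a notch on the way, push the tray in until it is fully home; then let the catch spring up so that the tray is locked there. Pick nothing up: the bottles stay lying in the tray, and the things on the table stay where they are.

Things in the scene. Friction and masses are not known exactly. Their poses are not given: they have to be found in the camera images.
- crate: Blue plastic crate screwed to the table: 300 mm deep (x), 400 wide (y), 170 high, open on top. Origin: centre of its underside, on the table. x points from its cut-down front (75 mm high, robot's side) to its back: the way the tray goes home; y left, z up. Along the inside of its right wall, within 20 mm of it, runs a steel keeper strip, top 167 mm high, with four notches open downwards.
- tray (a joint): Travel of the grey tray along the crate's +x, m: about 0 (within 0.004) drawn out, 0.122 home at its stop. Notches at 0, 0.04, 0.08, 0.12, each with 4 mm of play either way. About 3 N moves it, but out of a notch only with the catch down 7 mm; between notches the strip keeps a released catch down, and it springs up at the next.
- catch (a joint): How far the orange catch is pressed down, in m: 0 up (locking when at a notch), 0.010 right down at its stop. The spring takes 4 N to start and 9 N right down. Free of the notches from 0.007.
- catch_top (a point): Centre of the flat top of the catch's orange thumb button (38 mm along the crate's x, 26 across; pressed straight down), on the tray's right-hand wall and moving with the tray. Top 186 mm above the table when up, 176 right down, still 6 mm over the crate's rim: nothing near is higher but the push lug. Axes as the crate's.
- lug_face (a point): Point on the face of the black push lug: an upright plate on the tray, 40 mm wide, 6 thick, its face 22 mm beyond the button's centre towards the crate's +x, its top 206 mm above the table. A fingertip holding the button down can push the tray by it along the crate's +x. Axes as the crate's.
- tray_floor (a point): Centre of the inner floor of the grey tray (280 mm along the crate's x by 330 mm, walls 4 mm, 50 mm high); the floor is 104 mm above the table. Axes as the crate's; it moves with the tray.
- bottle1: Crushed green plastic bottle with a white cap, 150 mm long (its x, cap at +x) by 68 mm by 29 mm high, 30 g, lying loose in the tray. Origin: middle of its underside.
- bottle2: Crushed green plastic bottle with a white cap, 150 mm long (its x, cap at +x) by 68 mm by 29 mm high, 30 g, lying loose in the tray. Origin: middle of its underside.
- bottle3: Crushed green plastic bottle with a white cap, 150 mm long (its x, cap at +x) by 68 mm by 29 mm high, 30 g, lying loose in the tray. Origin: middle of its underside.
- saucer: White porcelain saucer, 144 mm across, 18 mm high, loose on the table. Origin: centre of its underside.
- scraper: Steel scraper with a wooden handle, 220 mm long (its x, blade at +x), 18 mm high, loose. Origin on its underside where blade and handle meet.
- jar: Glass jar with a red cap, 80 mm across, 110 mm high, loose. Origin: centre of its underside.
- sprayer: White spray bottle with a blue head, 76 mm across, 207 mm high, loose. Origin: centre of its underside.
- mug: Blue mug, 80 mm across without its handle, 90 mm high, loose. Origin: centre of its underside.
There are look-alikes about, which are no part of the job. Leave any brown or red look-alike of the bottle2 alone.

How it is judged (in metres and radians):
On the way, in this order (a step that is already met when the one before it is completed fails the run):
1. a finger holds the orange catch down at least 7.5 mm while the tray is still in its drawn-out place (value of joint catch above 0.0075 m and value of joint tray below 0.015 m and contact force between the fingers and catch above 1 N), for 0.04 s.
2. the tray slides past the notches on the way with the catch still held down by a finger (value of joint catch above 0.006 m and value of joint tray between 0.06 and 0.112 m and contact force between the fingers and catch above 0.5 N), for 0.04 s.
At the end, for the whole second after the job is handed in: The tray is fully home (within 8 mm of the stop, the play of the home notch) and at rest, the catch has sprung up into the home notch (within 2 mm of its top), and the three bottles still lie in the tray (within its walls, less than 30 mm above its floor) (value of joint tray above 0.114 m and value of joint catch below 0.002 m and velocity of joint tray between -0.01 and 0.01 m/s and x of bottle1 in the frame of tray_floor between -0.13 and 0.13 m and y of bottle1 in the frame of tray_floor between -0.155 and 0.155 m and z of bottle1 in the frame of tray_floor between -0.01 and 0.03 m and x of bottle2 in the frame of tray_floor between -0.13 and 0.13 m and y of bottle2 in the frame of tray_floor between -0.155 and 0.155 m and z of bottle2 in the frame of tray_floor between -0.01 and 0.03 m and x of bottle3 in the frame of tray_floor between -0.13 and 0.13 m and y of bottle3 in the frame of tray_floor between -0.155 and 0.155 m and z of bottle3 in the frame of tray_floor between -0.01 and 0.03 m); the robot touches nothing.
It fails at once if the catch springs up in a notch part-way (up to less than 4 mm pressed with the tray between 20 and 105 mm) (value of joint tray between 0.02 and 0.105 m and value of joint catch below 0.004 m).
It fails at once if a bottle is lifted 30 mm or more off the tray's floor (z of any of bottle1, bottle2, bottle3 in the frame of tray_floor above 0.03 m).
It fails at once if a thing on the table is lifted or shifted by more than 30 mm (distance of any of saucer, scraper, jar, sprayer, mug from where it was at the start of the episode above 0.03 m).
It also fails if it takes over 40 s, if anything falls off the work surface, if the arm or the gripper's body presses on something with over 40 N, if the wrist force passes 120 N, or if a joint passes its speed limit or range.

## Working session

There is one attempt and no reset: what is moved stays moved. The work goes in short steps, Python scripts to look and compute and a tool call to move; the robot and the scene stay as the last step left them, time stands still between calls to the robot, and variables do not carry over. Pictures are saved under pics/ and viewed, at most 10 in all, crops included, and the job is handed in when it is done.

Besides the shell and the picture viewer there is one more tool, called as name([rows], argument=value, ...), one row to a line, values as JSON. apply_moves: Moves the arm, as the interface text tells. Its arguments: {"type":"object","properties":{"motion":{"type":"array"},"hand":{"type":"number"}},"required":["motion"]}

```bash
mkdir -p pics; cat > h.py <<'E'
import numpy as np, cv2
from station import *
def world(cal,u,v,d):
    K=np.array(cal["mtx"],float);k1=cal["k1"]
    x=(u-K[0,2])/K[0,0];y=(v-K[1,2])/K[1,1]
    p=np.array([x,y]);s=p.copy()
    for _ in range(20): s=p/(1+k1*(s@s))
    R=cv2.Rodrigues(np.array(cal["rvec"],float))[0]
    return R.T@(np.array([s[0]*d,s[1]*d,d])-np.array(cal["tvec"],float).ravel())
def cloud(cal,dep):
    K=np.array(cal["mtx"],float);v,u=np.indices(dep.shape)
    d=np.array([cal["k1"],0,0,0,0],float)
    s=cv2.undistortPoints(np.stack([u,v],-1).reshape(-1,1,2).astype(float),K,np.array([cal["k1"],0,0,0.])).reshape(dep.shape+(2,))
    c=np.dstack([s,np.ones(dep.shape)])*dep[...,None]
    R=cv2.Rodrigues(np.array(cal["rvec"],float))[0]
    return (c-np.array(cal["tvec"],float).ravel())@R
E
python3 - <<'E'
from h import *
s=state();print(s["time"],s["position"],s["orientation"],s["width"],s["contact_force"])
ims=[]
for n in ["scene","side"]:
    c=get_calibration(n);im,d=snapshot(n);cv2.imwrite(f"pics/{n}.png",im);np.savez(f"{n}.npz",im=im,d=d,**{k:np.array(v) for k,v in c.items()})
    R=cv2.Rodrigues(np.array(c["rvec"],float))[0];print(n,-R.T@np.array(c["tvec"],float).ravel())
    for q in ["catch_top","lug_face","crate"]:
        for r in recognise(q,n)[:3]: print(n,q,np.round(r["rect"]),round(r["p"],2))
E
```

```text
0.0 [ 223.59768056 -502.18412932  238.13083779] [[ 9.13584615e-01  4.06648558e-01 -3.18244194e-04]
 [ 4.06648571e-01 -9.13583505e-01  1.45560897e-03]
 [ 3.01178642e-04 -1.45923551e-03 -9.99998890e-01]] 87.9211048308413 [-0.22754078  0.27040632 -0.02590968]
scene [ 872.30190894  729.56829496 1200.31332562]
scene catch_top [284. 200. 300. 210.] 0.38
scene catch_top [446. 362. 482. 424.] 0.32
scene lug_face [251. 194. 398. 324.] 0.85
scene crate [198. 196. 399. 382.] 0.79
side [    8.19012634 -1227.05330281   892.56698085]
side catch_top [302. 196. 396. 286.] 0.6
side catch_top [299. 180. 456. 330.] 0.57
side lug_face [299. 196. 396. 289.] 0.59
side crate [298. 185. 458. 331.] 0.6
```

View pics/scene.png

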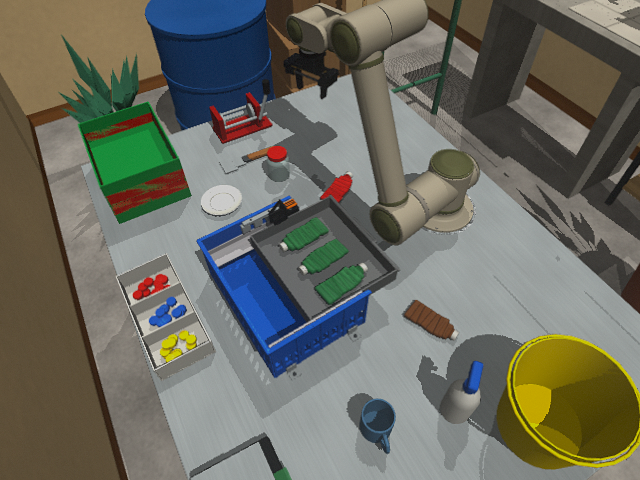

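View pics/side.png

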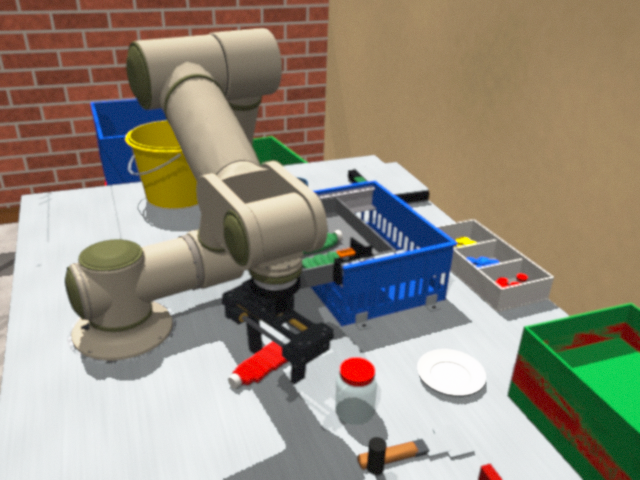

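The scene picture shows the blue crate (200–395, 195–375) with the grey tray drawn toward the robot. The orange button is at about (291,205), with the black lug beside it at about (281,212). The side picture shows orange at about (345,254) and the lug at about (362,248).

Things that could be taken for the catch:
- The orange button at scene (291,205), which sits on the tray's right wall by the lug. This is my choice.
- The scraper's wooden handle at (265,153).
- The red toggle thing at (240,125).
- The jar's red cap at (277,153).

Next I'll measure it and check it in a crop.

```bash
python3 - <<'E'
from h import *
out=[]
for n,(x0,y0,x1,y1) in {"scene":(190,185,410,385),"side":(290,175,470,335)}.items():
    z=np.load(n+".npz");im,d=z["im"],z["d"];P=cloud({k:z[k] for k in("mtx","k1","rvec","tvec")},d)
    hsv=cv2.cvtColor(im,cv2.COLOR_BGR2HSV);m=np.zeros(d.shape,bool);m[y0:y1,x0:x1]=1;m&=d>0
    Z=P[...,2]
    o=m&(hsv[...,0]>6)&(hsv[...,0]<22)&(hsv[...,1]>150)&(hsv[...,2]>90)&(Z>165)&(Z<200)
    print(n,"orange",o.sum(),P[o].mean(0),np.median(P[o],0),P[o].min(0),P[o].max(0))
    top=o&(Z>180);print(" top",top.sum(),P[top].mean(0),cv2.minAreaRect(P[top][:,:2].astype(np.float32)))
    b=m&(hsv[...,2]<60)&(Z>188)&(Z<215)
    print(" lug",b.sum(),P[b].mean(0) if b.any() else 0,cv2.minAreaRect(P[b][:,:2].astype(np.float32)) if b.any() else 0, P[b][:,2].max())
    bl=m&(hsv[...,0]>100)&(hsv[...,0]<125)&(hsv[...,1]>150)&(Z>160)&(Z<176)
    print(" rim",bl.sum(),cv2.minAreaRect(P[bl][:,:2].astype(np.float32)))
    g=m&(Z>145)&(Z<160)&(hsv[...,1]<60)
    print(" trayrim",g.sum(),cv2.minAreaRect(P[g][:,:2].astype(np.float32)))
    np.save(n+"_P.npy",P)
    c=im[185:245,245:325] if n=="scene" else im[225:285,310:390]
    out.append(cv2.resize(c,None,fx=5,fy=5,interpolation=cv2.INTER_CUBIC))
cv2.imwrite("pics/crop.png",np.hstack(out))
E
```

```text
scene orange 63 [ 508.95829792 -114.09369745  186.24021903] [ 508.84840115 -114.33575878  186.21976516] [ 493.12552315 -145.70449693  166.86219617] [ 524.62560779 -102.21032084  193.52963862]
 top 62 [ 509.12286243 -113.58384585  186.55276778] ((508.4540710449219, -115.43878936767578), (26.58056640625, 31.274673461914062), 87.27810668945312)
 lug 122 [466.13069069 -65.48369552 198.07265127] ((415.2509765625, -39.839942932128906), (55.92264938354492, 357.0202941894531), 61.87725830078125) 212.7736729338415
 rim 1656 ((630.3429565429688, 55.3272705078125), (310.2985534667969, 415.90087890625), 4.466958522796631)
 trayrim 1332 ((489.9629211425781, 71.56756591796875), (393.4710388183594, 502.8626403808594), 86.22945404052734)
side orange 124 [ 509.27920611 -121.925596    184.91835375] [ 508.8164279  -123.03328518  185.20025751] [ 489.76061781 -134.37913562  165.39342707] [533.69174757 -98.91995705 190.12139868]
 top 120 [ 509.0507514  -121.94038563  185.22204217] ((511.5782165527344, -118.45692443847656), (45.50127029418945, 33.197139739990234), 7.812263488769531)
 lug 102 [ 536.57882736 -120.97754802  197.59235141] ((536.6220703125, -119.46279907226562), (24.47595977783203, 44.81416702270508), 35.884925842285156) 210.32124155873353
 rim 1291 ((629.6197509765625, 52.663665771484375), (310.4859924316406, 420.7718811035156), 3.554718255996704)
 trayrim 643 ((597.20751953125, 59.67529296875), (398.25335693359375, 383.9052429199219), 89.84004974365234)
```

View pics/crop.png

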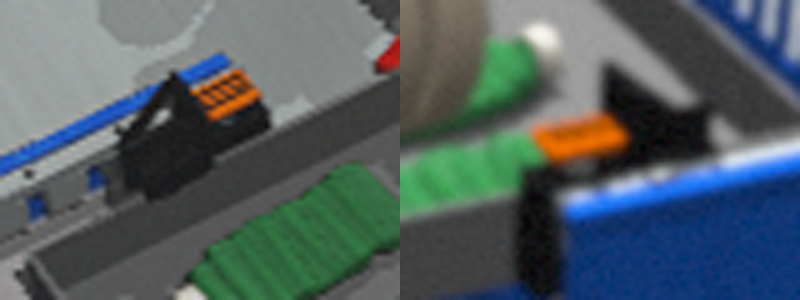

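The crop confirms it. The ribbed orange button lies directly before the black lug, on the right wall of the grey tray. The measured centre is about (510,-118,186), with crate yaw about +4°. I'm moving toward it with the fingers shut.

apply_moves([
  [[0.2,-0.11,0,0,0,0],[0.4,-0.22,0,0,0,0],[0.6,-0.34,0,0,0,0],[0.8,-0.45,0,0,0,0],[1,-0.56,0,0,0,0]],
], hand=1)

```text
time: 0.82
position: [292.7, -409.7, 238.8]
orientation: [[0.914, 0.406, 0.0], [0.406, -0.914, -0.0], [0.0, 0.0, -1.0]]
contact_force: [0.1, -0.2, -0.1]
width: 57.1
grip_force: 0.0
```

apply_moves([
  [[0.2,-0.11,0,0,0,0],[0.4,-0.22,0,0,0,0],[0.6,-0.34,0,0,0,0],[0.8,-0.45,0,0,0,0],[1,-0.56,0,0,0,0]],
])

```text
time: 1.23
position: [361.4, -317.8, 238.8]
orientation: [[0.914, 0.407, 0.0], [0.407, -0.914, -0.0], [0.0, 0.0, -1.0]]
contact_force: [-0.4, 0.5, 0.4]
width: 23.9
grip_force: 0.0
```

apply_moves([
  [[0.2,-0.11,0,0,0,0],[0.4,-0.22,0,0,0,0],[0.6,-0.34,0,0,0,0],[0.8,-0.45,0,0,0,0],[1,-0.56,0,0,0,0]],
])

```text
time: 1.65
position: [430.0, -226.0, 238.9]
orientation: [[0.914, 0.407, 0.0], [0.407, -0.914, -0.0], [0.0, 0.0, -1.0]]
contact_force: [0.0, -1.7, 0.7]
width: 0.3
grip_force: 0.0
```

apply_moves([
  [[0.2,-0.11,0,0,0,0.07],[0.4,-0.22,0,0,0,0.14],[0.6,-0.34,0,0,0,0.2],[0.7,-0.45,0,0,0,0.22],[0.7,-0.5,0,0,0,0.22]],
])

```text
time: 2.07
position: [473.8, -151.1, 238.7]
orientation: [[0.997, 0.074, 0.0], [0.074, -0.997, 0.0], [0.0, -0.0, -1.0]]
contact_force: [-0.4, 0.2, 0.6]
width: 0.6
grip_force: 0.0
```

```bash
python3 - <<'E'
from h import *
s=state();print(s["time"],s["position"],s["orientation"],s["width"],s["contact_force"])
c=get_calibration("wrist");im,d=snapshot("wrist");cv2.imwrite("pics/wrist.png",im);P=cloud(c,d)
np.savez("wrist.npz",im=im,d=d,P=P)
hsv=cv2.cvtColor(im,cv2.COLOR_BGR2HSV);Z=P[...,2]
o=(d>0)&(hsv[...,0]>6)&(hsv[...,0]<22)&(hsv[...,1]>150)&(hsv[...,2]>90)&(Z>180)&(Z<192)
print(o.sum(),P[o].mean(0),cv2.minAreaRect(P[o][:,:2].astype(np.float32)))
E
```

```text
2.0667 [ 473.75754654 -151.1361501   238.65835091] [[ 9.97228766e-01  7.43960379e-02  1.33932035e-04]
 [ 7.43959815e-02 -9.97228705e-01  3.85795259e-04]
 [ 1.62262508e-04 -3.74762125e-04 -9.99999917e-01]] 0.5743074619120933 [-0.40687085  0.16471715  0.60629112]
3377 [ 509.9879762  -118.67377676  185.62208843] ((509.0335998535156, -118.13131713867188), (37.369110107421875, 25.59070587158203), 4.581743240356445)
```

View pics/wrist.png

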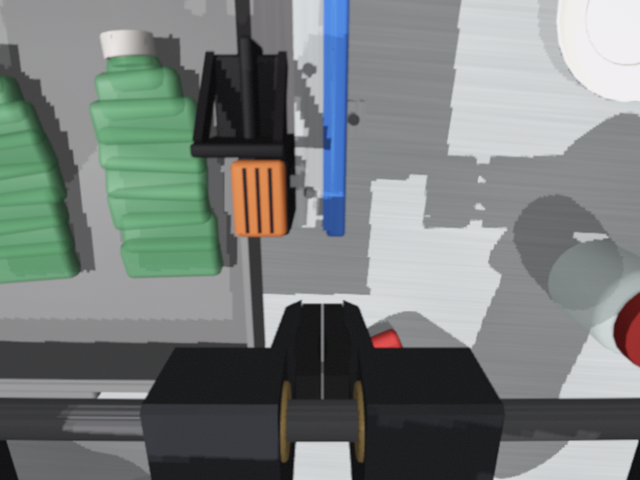

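The wrist picture shows the button fully at about (259,197), with the lug bar just beyond it at about (240,150). The button's centre is (509,-118,186) and its yaw 4.5°, the same as the tool's. I'm moving to 6 mm past its centre, then down.

apply_moves([
  [[0.2,-0.15,0,0,0,0],[0.4,-0.3,0,0,0,0],[0.435,-0.3,0,0,0,0],[0.435,-0.3,0.2,0,0,0],[0.435,-0.3,0.4,0,0,0]],
])

```text
time: 2.53
position: [514.3, -120.7, 198.9]
orientation: [[0.997, 0.075, 0.002], [0.075, -0.997, -0.001], [0.002, 0.002, -1.0]]
contact_force: [-0.6, 0.1, -1.3]
width: 0.4
grip_force: 0.0
```

apply_moves([
  [[0,0,0.05,0,0,0],[0,0,0.1,0,0,0],[0,0,0.14,0,0,0],[0,0,0.17,0,0,0],[0,0,0.19,0,0,0]],
])

```text
time: 2.95
position: [514.3, -120.5, 180.7]
orientation: [[0.997, 0.073, 0.001], [0.073, -0.997, -0.002], [0.001, 0.002, -1.0]]
contact_force: [-2.6, -1.6, 6.2]
width: 0.3
grip_force: 3.2
```

apply_moves([
  [[0,0,0.02,0,0,0],[0,0,0.04,0,0,0],[0,0,0.05,0,0,0],[0,0,0.06,0,0,0],[0,0,0.06,0,0,0]],
])

```text
time: 3.37
position: [515.2, -120.5, 176.3]
orientation: [[0.997, 0.073, 0.005], [0.073, -0.997, -0.003], [0.005, 0.003, -1.0]]
contact_force: [-3.1, -0.9, 13.4]
width: 0.3
grip_force: 6.9
```

apply_moves([
  [[0,0,0.01,0,0,0],[0.04,0,0.015,0,0,0],[0.08,0,0.015,0,0,0],[0.12,0,0.015,0,0,0],[0.16,0,0.015,0,0,0]],
])

```text
time: 3.78
position: [531.8, -119.4, 176.3]
orientation: [[0.997, 0.073, 0.007], [0.073, -0.997, -0.003], [0.007, 0.004, -1.0]]
contact_force: [-3.5, 1.3, 21.9]
width: 0.4
grip_force: 11.0
```

apply_moves([
  [[0.06,0,0,0,0,0],[0.12,0,0,0,0,0],[0.18,0,0,0,0,0],[0.24,0,0,0,0,0],[0.3,0,0,0,0,0]],
])

```text
time: 4.2
position: [561.7, -117.2, 176.3]
orientation: [[0.997, 0.073, 0.007], [0.073, -0.997, -0.003], [0.007, 0.004, -1.0]]
contact_force: [-3.0, 0.7, 21.7]
width: 0.8
grip_force: 10.3
```

```bash
python3 - <<'E'
from h import *
s=state();print(s["time"],s["position"],s["contact_force"])
c=get_calibration("wrist");im,d=snapshot("wrist");cv2.imwrite("pics/wrist2.png",im)
E
```

```text
4.2 [ 561.7143903  -117.16134302  176.26684088] [-3.04024124  0.65825914 21.67563758]
```

View pics/wrist2.png

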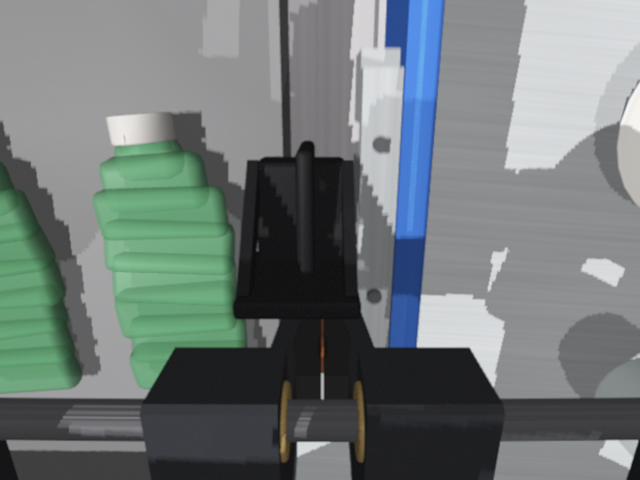

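The wrist picture shows the fingers on the button, with the lug bar at about (298,305) directly ahead. The tray has moved with the fingers and the bottles are lying undisturbed, so I continue.

apply_moves([
  [[0.08,0,0,0,0,0],[0.16,0,0,0,0,0],[0.24,0,0,0,0,0],[0.32,0,0,0,0,0],[0.4,0,0,0,0,0]],
])

```text
time: 4.67
position: [601.5, -114.3, 176.3]
orientation: [[0.997, 0.073, 0.007], [0.073, -0.997, -0.003], [0.006, 0.004, -1.0]]
contact_force: [-4.5, -0.3, 18.3]
width: 0.5
grip_force: 9.3
```

apply_moves([
  [[0.06,0,0,0,0,0],[0.12,0,0,0,0,0],[0.18,0,0,0,0,0],[0.24,0,0,0,0,0],[0.28,0,0,0,0,0]],
])

```text
time: 5.08
position: [629.5, -112.3, 176.3]
orientation: [[0.997, 0.073, 0.007], [0.073, -0.997, -0.003], [0.007, 0.004, -1.0]]
contact_force: [-3.6, -0.7, 18.3]
width: 0.3
grip_force: 8.8
```

apply_moves([
  [[0.02,0,0,0,0,0],[0.04,0,0,0,0,0],[0.06,0,0,0,0,0],[0.07,0,0,0,0,0],[0.08,0,0,0,0,0]],
])

```text
time: 5.5
position: [635.7, -111.8, 176.3]
orientation: [[0.997, 0.073, 0.003], [0.073, -0.997, -0.003], [0.003, 0.003, -1.0]]
contact_force: [-12.9, -1.4, 22.3]
width: 0.2
grip_force: 10.6
```

apply_moves([
  [[0.02,0,0,0,0,0],[0.04,0,0,0,0,0],[0.06,0,0,0,0,0],[0.08,0,0,0,0,0],[0.08,0,0,0,0,0]],
])

```text
time: 5.92
position: [642.6, -111.2, 176.2]
orientation: [[0.997, 0.073, -0.0], [0.073, -0.997, -0.003], [-0.001, 0.003, -1.0]]
contact_force: [-16.9, -1.3, 21.5]
width: 0.7
grip_force: 11.7
```

```bash
python3 - <<'E'
from h import *
s=state();print(s["time"],s["position"],s["contact_force"])
c=get_calibration("wrist");im,d=snapshot("wrist");cv2.imwrite("pics/wrist3.png",im)
E
```

```text
5.9167 [ 642.60328334 -111.21904004  176.19316816] [-16.87366861  -1.32176974  21.48226476]
```

apply_moves([
  [[0.01,0,0,0,0,0],[0.02,0,0,0,0,0],[0.03,0,0,0,0,0],[0.03,0,0,0,0,0],[0.03,0,0,0,0,0]],
])

```text
time: 6.38
position: [642.6, -111.2, 176.2]
orientation: [[0.997, 0.072, -0.008], [0.072, -0.997, -0.003], [-0.008, 0.002, -1.0]]
contact_force: [-33.7, -2.1, 26.5]
width: 0.6
grip_force: 19.0
```

The tray is at its stop: the force rose to 34 N with no further motion. I'm releasing straight up.

apply_moves([
  [[-0.02,0,-0.03,0,0,0],[-0.03,0,-0.07,0,0,0],[-0.04,0,-0.13,0,0,0],[-0.06,0,-0.2,0,0,0],[-0.08,0,-0.3,0,0,0]],
])

```text
time: 6.8
position: [638.7, -110.6, 202.5]
orientation: [[0.997, 0.073, -0.0], [0.073, -0.997, 0.0], [-0.0, -0.0, -1.0]]
contact_force: [-0.7, 0.4, -0.2]
width: 0.4
grip_force: 0.0
```

apply_moves([
  [[0,0,-0.2,0,0,0],[-0.1,0,-0.4,0,0,0],[-0.3,0,-0.5,0,0,0],[-0.5,0,-0.5,0,0,0],[-0.5,0,-0.5,0,0,0]],
])

```text
time: 7.22
position: [587.2, -114.2, 254.2]
orientation: [[0.997, 0.073, 0.002], [0.073, -0.997, -0.001], [0.002, 0.001, -1.0]]
contact_force: [-0.6, 0.2, 0.6]
width: 0.8
grip_force: 0.0
```

```bash
python3 - <<'E'
from h import *
s=state();print(s["time"],s["position"],s["contact_force"])
c=get_calibration("wrist");im,d=snapshot("wrist");cv2.imwrite("pics/wrist4.png",im);P=cloud(c,d)
hsv=cv2.cvtColor(im,cv2.COLOR_BGR2HSV);Z=P[...,2]
o=(d>0)&(hsv[...,0]>6)&(hsv[...,0]<22)&(hsv[...,1]>150)&(hsv[...,2]>90)&(Z>165)&(Z<195)
print(o.sum(),np.median(P[o],0),cv2.minAreaRect(P[o][:,:2].astype(np.float32)))
E
```

```text
7.2167 [ 587.16059204 -114.19300826  254.16965227] [-0.64940925  0.15930962  0.55339853]
2931 [ 631.75095158 -109.25257875  185.70835014] ((630.400390625, -109.59746551513672), (37.0838508605957, 24.765789031982422), 4.538041591644287)
```

View pics/wrist4.png

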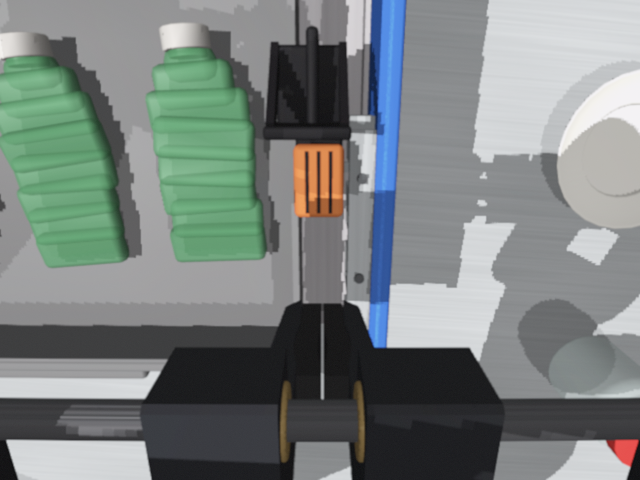

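The wrist picture shows the button at about (319,180), sprung up to z 185.7 and 121.7 mm further in than before. The bottles lie flat in the tray and the gripper is clear, so I'm handing in.

```bash
python3 -c "
from station import *
print(hand_in())"
```

```text
the job is handed in; nothing more can be done
None
```

I held the catch right down and pushed the tray about 121.7 mm in to its stop. The catch has sprung back up, the bottles seen in the last wrist picture lie flat in the tray, and the job is handed in, though `hand_in()` gave no verdict.

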